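Run beads down the Y-chute into the tin

ROBOT

A 6-joint arm with a two-finger parallel gripper is mounted at the origin on the work surface. World frame = base frame: x ahead of the robot, y to its left, z up, the work surface at z = 0. Lengths are in m, angles in rad, forces in N, time in s.
With the tool pointing down it reaches from about 0.375 to 0.975 m from the base axis. Payload 3.8 kg.
Tool frame: the origin (TCP) lies midway between the tips of the shut fingers; the grasp point (between the pads) lies 19 mm behind it; z points along the fingers, y is the line along which they close (so a half turn about z gives the same grasp; the last joint's range is limited). The gripper opens to 88 mm and grips with 3 to 60 N. Pads are 18 mm wide; open, the fingers measure 123 mm over their backs; the gripper's body (75 mm by 187 mm) begins 45 mm behind the grasp point.
Start: joints at [-1.215, 0.264, 1.604, -0, 1.274, -0.037], TCP at [0.258, -0.624, 0.2] pointing down, gripper open.
Joint ranges: [-2.63, 2.63], [-0.94, 2.18], [0.31, 2.57], [-1.31, 4.45], [0, 2.66], [-2.55, 2.55]. Speed limits (rad/s): [2.57, 2.57, 3.14, 3.14, 3.14, 3.14].

INTERFACE

Orientations are given as a rotation vector (axis times angle).
In Python, from cell import manip, inverse_kinematics, cams, order gives the robot as it stands. Calls block until the motion is done:
- manip.move_pose(position, orientation): joint-space move of the TCP to a pose.
- manip.move_linear(position, rate=0.15, rot=None): straight line of the TCP; rot=None keeps the orientation; rate is the mean speed in m/s.
- manip.set_joints(angles): joint-space move.
- manip.set_gripper(opening, force=None): finger opening in m; force is the grip in N (None keeps the last); returns when the fingers have stopped.
- manip.dwell(seconds).
- inverse_kinematics(position, orientation): joint angles nearest the present ones, or None.
- manip.state(): the state.
- cams.capture(name): name is "scene" or "top" or "wrist"; returns a dict with "image" (480x640x3 uint8, blue, green, red), "z_map" (480x640 float32, m along the optical axis (not along the pixel's ray), 0 where there is no reading), "intrinsics" (3x3 intrinsics, pixels), "k1" (the pictures are not rectified: a ray, as slopes to the right and down, at radius r is drawn at 1 + k1 r^2 times it, then the intrinsics apply), "position" and "orientation" of the camera in the world; the wrist camera has in their place "T_tool_cam" (4x4, takes a point from camera to tool coordinates, whose origin is the TCP and whose axes are the flange's). Camera axes: x right, y down, z forward; pixel columns grow to the right and rows downward; lengths in m; the calibration is good to about 2 mm. A picture is of the moment at which its call begins: read the wrist's pose just before it.
A pose or a line that the arm cannot do raises manip.IKError and nothing moves.
- order.close_job(): hands the job in; it is judged then, once.
The state is a dict: "clock": time; "joint_pos": joint angles; "joint_velocities": joint speeds; "tau": joint torques, N m; "tool_pos": TCP position; "tcp_rot": TCP orientation; "contact_force": force on the tool from outside, world axes, zero at the start; "moment": the same for the moment, N m; "gripper_width": finger opening in m; "grasp_force": force on a finger pad.
Only numpy, scipy, OpenCV 4.12 (cv2) and the standard library are available. Lean on these libraries where they do the work, as an engineer would, in place of code of your own. Each camera call takes 0.05 s, during which the arm holds its last target. There are 200 camera calls.

TASK

Swing the chute's flap fully over so that the chute feeds the rectangular tin, then lift the shovel and tip it over the hopper so that all five beads run down into the tin. Stand the empty shovel back upright on its cork pad and let go, then swing the flap fully over the other way so that the chute is ready to feed the round bowl. Do not shift the tin, the bowl or the other things on the bench.

Things in the scene. Friction and masses are not known exactly. Their poses are not given: they have to be found in the camera images.
- chute: aluminium Y-chute on a wooden stand, fixed. Origin on the bench right under the flap's pivot; x points downhill, y across, z up. The floor slopes 15 deg; walls 30 mm over it. Hopper (inlet) at its upper end, flap in the middle, then it splits into a spout to +y and one to -y, ending at x = 80, y = +-65, z = 57 mm, each over a receiver
- hopper (a point): middle of the hopper's mouth, on the chute's centre line, 121 mm uphill from the flap's pivot and 157 mm above the bench. Mouth 77 mm long, 70 mm wide, sides flared to 104 mm. Back edge (34 mm uphill of this point) tops out 6 mm above it, the flared side rims up to 15 mm above it. Pour with the shovel's lip just above this point
- flap (a joint): diverter flap's angle, rad, -0.42 to 0.42, a hard stop at each end; 0 = straight up the middle. The 80 mm blade points uphill from the pivot, whose axis is square to the sloping floor (turn about it by the right-hand rule, axis up). Positive: blade tip at the chute's -y wall, beads run to the +y spout; negative: to the -y spout. Stays where left (friction 0.08 N m)
- flap_grip (a point): on the flap's upright wooden handle, a round pin 12 mm thick, 55 mm uphill from the pivot, standing square to the sloping floor (leaning 15 deg downhill); the point is 17 mm below the pin's top and 32 mm above the channel walls' top edges. Full swing moves it about 22 mm to each side of the middle
- flap_hinge (a point): point on the flap's pivot axis at the same height above the sloping floor as flap_grip; turn flap_grip about it
- tin: plain steel rectangular open tin, 110 x 95 x 45 mm, 4 mm walls, loose, under one of the two spouts (either); origin at the centre of its underside
- bowl: white round ceramic bowl, 106 mm across, 45 mm high, loose, under the other spout; origin at the centre of its underside
- pad: flat cork pad 200 x 150 x 5 mm fixed on the bench; origin at the centre of its underside, x along its length
- scoop_grip (a point): middle of the upright wooden grip block at the back of the steel stone shovel. Axes are the shovel's: x forwards towards the pouring lip, z up. Block 24 mm (x) by 45 mm (y), 6 to 94 mm above the underside; this point is at 65 mm. A 30 mm gap lies between block and pan, whose back wall is 35 mm high. Weight 0.18 to 0.29 kg
- scoop_lip (a point): middle of the shovel's open pouring lip: 134 mm in front of scoop_grip and 33 mm below it. Pan 62 mm wide, 88 mm long, walls on three sides; its floor rises 17 deg towards the lip when level, so beads stay in until it is tipped forward some 25 deg; about 43 deg empties it
- scoop_base (a point): centre of the shovel's footprint (146 mm along x by 62 mm), on its underside, 61 mm in front of scoop_grip
- bead0_center (a point): centre of a dark polished round hematite bead, 16 mm across, 11 g, one of five alike lying loose in the shovel's pan; it rolls freely
- bead1_center (a point): centre of a dark polished round hematite bead, 16 mm across, 11 g, one of five alike lying loose in the shovel's pan; it rolls freely
- bead2_center (a point): centre of a dark polished round hematite bead, 16 mm across, 11 g, one of five alike lying loose in the shovel's pan; it rolls freely
- bead3_center (a point): centre of a dark polished round hematite bead, 16 mm across, 11 g, one of five alike lying loose in the shovel's pan; it rolls freely
- bead4_center (a point): centre of a dark polished round hematite bead, 16 mm across, 11 g, one of five alike lying loose in the shovel's pan; it rolls freely
- oil: small amber bottle, 34 mm across, 75 mm high, bystander
- ringbox: black ring box 70 x 70 x 32 mm, bystander
- mallet: small hammer lying on the bench, 220 mm long, bystander
Not all that is in view belongs to the job. Leave any orange, turquoise or yellow look-alike of the tin alone.

How it is judged:
On the way, in this order (a step that is already met when the one before it is completed fails the run):
1. the flap is fully over, feeding the tin, while the shovel is still level (((y of tin in the frame of chute above 0 m and value of joint flap above 0.36 rad) or (y of tin in the frame of chute below 0 m and value of joint flap below -0.36 rad)) and angle between scoop_base's own z axis and vertical below 0.15 rad), for 0.2 s.
2. the shovel is tipped with its lip over the hopper, flap still feeding the tin (((y of tin in the frame of chute above 0 m and value of joint flap above 0.36 rad) or (y of tin in the frame of chute below 0 m and value of joint flap below -0.36 rad)) and angle between scoop_base's own z axis and vertical above 0.3 rad and horizontal distance between scoop_lip and hopper below 0.06 m), for 0.1 s.
3. all five beads are in the tin (x of bead0_center in the frame of tin between -0.055 and 0.055 m and y of bead0_center in the frame of tin between -0.0475 and 0.0475 m and z of bead0_center in the frame of tin between 0 and 0.045 m and x of bead1_center in the frame of tin between -0.055 and 0.055 m and y of bead1_center in the frame of tin between -0.0475 and 0.0475 m and z of bead1_center in the frame of tin between 0 and 0.045 m and x of bead2_center in the frame of tin between -0.055 and 0.055 m and y of bead2_center in the frame of tin between -0.0475 and 0.0475 m and z of bead2_center in the frame of tin between 0 and 0.045 m and x of bead3_center in the frame of tin between -0.055 and 0.055 m and y of bead3_center in the frame of tin between -0.0475 and 0.0475 m and z of bead3_center in the frame of tin between 0 and 0.045 m and x of bead4_center in the frame of tin between -0.055 and 0.055 m and y of bead4_center in the frame of tin between -0.0475 and 0.0475 m and z of bead4_center in the frame of tin between 0 and 0.045 m), for 0.2 s.
4. the shovel stands upright on the cork pad, let go (horizontal distance between scoop_base and pad below 0.06 m and z of scoop_base in the frame of pad below 0.012 m and angle between scoop_base's own z axis and vertical below 0.1 rad and contact force between the fingers and scoop below 0.2 N), for 0.2 s.
5. the flap is fully over the other way, feeding the bowl (((y of tin in the frame of chute above 0 m and value of joint flap below -0.36 rad) or (y of tin in the frame of chute below 0 m and value of joint flap above 0.36 rad))), for 0.2 s.
At the end, for the whole second after the job is handed in: All five beads lie in the tin, the shovel stands upright (within 6 deg) on the cork pad with its footprint's centre within 60 mm of the pad's centre, released and at rest, and the flap is over to the bowl's side (beyond 0.36 of 0.42 rad) (all of step 3 and all of step 4 and ((y of tin in the frame of chute above 0 m and value of joint flap below -0.36 rad) or (y of tin in the frame of chute below 0 m and value of joint flap above 0.36 rad)) and linear speed of each of scoop, tin below 0.02 m/s); the robot touches nothing.
It fails at once if the tin was shifted by more than 30 mm (distance of tin from where it was at the start of the episode above 0.03 m).
It fails at once if the bowl was shifted by more than 30 mm (distance of bowl from where it was at the start of the episode above 0.03 m).
It fails at once if the oil was shifted by more than 30 mm (distance of oil from where it was at the start of the episode above 0.03 m).
It fails at once if the ringbox was shifted by more than 30 mm (distance of ringbox from where it was at the start of the episode above 0.03 m).
It fails at once if the mallet was shifted by more than 30 mm (distance of mallet from where it was at the start of the episode above 0.03 m).
It also fails if it takes over 72 s, if anything falls off the work surface, if the arm or the gripper's body presses on something with over 40 N, if the wrist force passes 120 N, or if a joint passes its speed limit or range.

## Working session

There is one attempt and no reset: what is moved stays moved. The work goes in short steps, each a Python script; the robot and the scene stay as the last script left them, time stands still between calls to the robot, and variables do not carry over. Pictures are saved under pics/ and viewed, at most 10 in all, crops included, and the job is handed in when it is done.

```bash
ls; mkdir -p pics; python3 - <<'E'
from cell import manip,cams
import numpy as np,cv2,pickle
d={}
for n in("scene","top","wrist"):
    c=cams.capture(n);d[n]=c;cv2.imwrite(f"pics/{n}0.png",c["image"])
    print(n,c["intrinsics"].tolist(),c["k1"],c.get("position"),c.get("orientation"),c.get("T_tool_cam"))
    z=c["z_map"];print((z>0).mean(),z.max())
pickle.dump(d,open("c0.pkl","wb"))
print(manip.state())
E
```

```text
pics
scene [[547.0724409271194, 0.0, 315.1505577272878], [0.0, 547.0724409271194, 246.10067229752985], [0.0, 0.0, 1.0]] -0.013140263845941835 [1.22800658 0.37827956 0.71163209] [-1.17482962 -2.14316516  1.10160274] None
0.9950358072916666 3.9998066
top [[616.3523895850268, 0.0, 328.5147382121043], [0.0, 616.3523895850268, 242.27815909602322], [0.0, 0.0, 1.0]] -0.040548280948140336 [ 0.40515407 -0.07708791  1.53277092] [-2.174496    2.19763924 -0.06749883] None
0.9959342447916667 2.3657937
wrist [[349.548066194026, 0.0, 318.84256747248037], [0.0, 349.548066194026, 239.09554996796157], [0.0, 0.0, 1.0]] -0.0006919079238234865 None None [[-7.70984480e-04 -9.65067599e-01 -2.61999876e-01  6.74548359e-02]
 [ 9.99999672e-01 -8.09041798e-04  3.73885571e-05  8.56626610e-04]
 [-2.48051336e-04 -2.61999762e-01  9.65067906e-01 -1.84660656e-01]
 [ 0.00000000e+00  0.00000000e+00  0.00000000e+00  1.00000000e+00]]
0.9692220052083333 1.3564351
{'clock': 0.15, 'joint_pos': array([-1.21488615e+00,  2.64578383e-01,  1.60505294e+00, -2.40723806e-05,
        1.27368783e+00, -3.68980936e-02]), 'joint_velocities': array([-1.89043777e-04, -1.58326037e-03, -4.49974968e-03, -3.44197153e-04,
       -4.18115605e-04, -2.08839913e-05]), 'tau': array([ 1.32388518e-04, -5.02848351e+01, -3.57467937e+01,  7.28776865e-02,
        2.50057701e-02, -9.45644774e-05]), 'tool_pos': array([ 0.25815761, -0.62302047,  0.1990792 ]), 'tcp_rot': array([-3.07952394e+00, -6.12741488e-01,  4.66181125e-04]), 'contact_force': array([-0.31742271, -0.23555475,  0.13451066]), 'moment': array([-0.05541163,  0.00405057,  0.00635407]), 'grasp_force': 0.0, 'gripper_width': 0.08785599947192314}
```

View pics/top0.png

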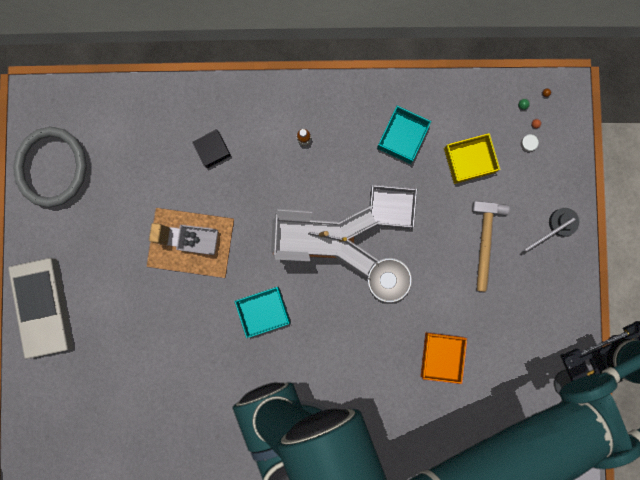

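View pics/scene0.png

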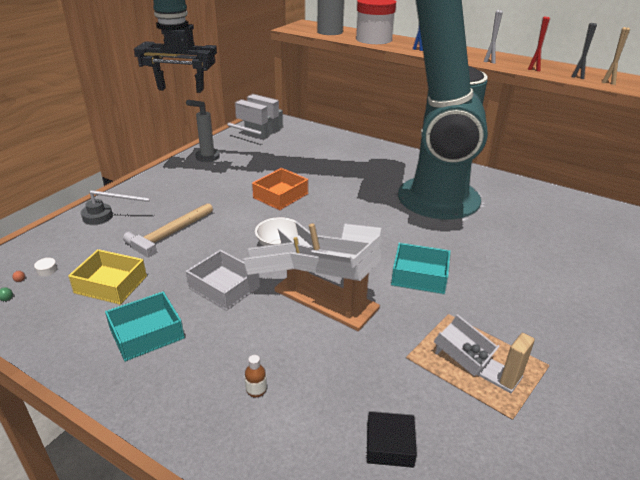

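Top view: the chute runs left (hopper ≈(295,236)) to right. The plain steel tin is at (393,207) and the bowl at (389,281). The shovel is on the pad, with its block at (158,234) and its lip at (218,243). The turquoise, yellow and orange tins are look-alikes. In world axes the chute's +y side is about +X, so the tin looks to be on +y. I'll measure that next.

```bash
cat > h.py <<'E'
import numpy as np,cv2
from scipy.spatial.transform import Rotation as R
def pose(c,st=None):
    if c.get("T_tool_cam") is None: return R.from_rotvec(c["orientation"]).as_matrix(),np.array(c["position"])
    T=np.array(c["T_tool_cam"]);Q=R.from_rotvec(st["tcp_rot"]).as_matrix()
    return Q@T[:3,:3],Q@T[:3,3]+st["tool_pos"]
def slopes(c,uv):
    uv=np.asarray(uv,float).reshape(-1,2);K=np.array(c["intrinsics"]);d=(uv-K[:2,2])/[K[0,0],K[1,1]];s=d.copy()
    for _ in range(8): s=d/(1+c["k1"]*(s**2).sum(1,keepdims=True))
    return np.c_[s,np.ones(len(s))]
def on_plane(c,uv,z,st=None):
    Rm,t=pose(c,st);v=slopes(c,uv)@Rm.T
    return t+v*((z-t[2])/v[:,2])[:,None]
def cloud(c,st=None):
    Rm,t=pose(c,st);h,w=c["z_map"].shape;u,v=np.meshgrid(np.arange(w),np.arange(h))
    return ((slopes(c,np.c_[u.ravel(),v.ravel()])*c["z_map"].reshape(-1,1))@Rm.T+t).reshape(h,w,3)
def project(c,P,st=None):
    Rm,t=pose(c,st);q=(np.atleast_2d(P)-t)@Rm;s=q[:,:2]/q[:,2:];s=s*(1+c["k1"]*(s**2).sum(1,keepdims=True))
    K=np.array(c["intrinsics"]);return s*[K[0,0],K[1,1]]+K[:2,2]
E
python3 - <<'E'
from h import *
import pickle
d=pickle.load(open("c0.pkl","rb"))
c=d["top"];P=cloud(c);hsv=cv2.cvtColor(c["image"],cv2.COLOR_BGR2HSV)
np.set_printoptions(precision=4,suppress=True)
def comp(n,m,x0,y0,x1,y1):
    k=np.zeros(m.shape,bool);k[y0:y1,x0:x1]=m[y0:y1,x0:x1]
    N,l,s,_=cv2.connectedComponentsWithStats(k.astype(np.uint8))
    for i in range(1,N):
        if s[i,4]>=8:
            q=P[l==i];ys,xs=np.where(l==i)
            print(n,s[i],"med",np.median(q,0),"zrange",np.percentile(q[:,2],[5,95]),cv2.minAreaRect(np.c_[xs,ys].astype(np.float32)))
print("bench z",np.median(P[300:330,150:220,2]))
H,S,V=cv2.split(hsv)
wood=(H<25)&(S>80)&(V>60)
comp("pad",wood,140,200,245,285)
comp("block",(P[...,2]>.085),140,200,245,285)
comp("pin",wood,300,222,360,250)
comp("tin",(P[...,2]>.03),368,184,420,230)
comp("bowl",(P[...,2]>.03),365,258,415,305)
comp("beads",(V<75),180,220,215,260)
comp("chute high",(P[...,2]>.135),268,200,350,270)
# lip edge pixels
cr=np.vstack([cv2.resize(c["image"][190:300,265:425],(800,550),interpolation=cv2.INTER_CUBIC)])
cv2.imwrite("pics/chute_top.png",cr)
s=d["scene"];Ps=cloud(s);hs=cv2.cvtColor(s["image"],cv2.COLOR_BGR2HSV)
w=(hs[...,0]<25)&(hs[...,1]>80)&(hs[...,2]>60)
P=Ps;comp("s pin",w&(Ps[...,2]>.12),285,215,325,255)
comp("s block",w&(Ps[...,2]>.03),490,325,545,395)
for n,uv in (("lipL",(462,318)),("a",(437,345)),): print(n,Ps[uv[1],uv[0]])
E
```

```text
bench z -0.0007138177540046975
pad [ 147  208   87   70 3449] med [0.4934 0.2757 0.0046] zrange [-0.001   0.0948] ((189.3999786376953, 242.19998168945312), (81.45870971679688, 59.96265411376953), 8.130102157592773)
block [149 223  14  20 218] med [0.5261 0.3333 0.0973] zrange [0.0898 0.1032] ((155.8150177001953, 232.70230102539062), (11.556346893310547, 19.235233306884766), 8.746162414550781)
pin [319 231   9   6  37] med [ 0.5153 -0.0601  0.1664] zrange [0.13   0.1732] ((322.9999694824219, 233.49998474121094), (4.274373531341553, 8.38434886932373), 80.53767395019531)
pin [341 237   6   4  18] med [ 0.5054 -0.1076  0.1182] zrange [0.1059 0.1234] ((343.5, 238.5), (3.0, 5.0), 90.0)
pin [349 237   5   6  17] med [ 0.5125 -0.1297  0.0116] zrange [0.0062 0.0188] ((351.0, 239.5), (5.0, 4.0), 90.0)
tin [368 185  49  44 431] med [ 0.5762 -0.2109  0.0449] zrange [0.0323 0.0885] ((392.0, 206.5), (43.0, 48.0), 90.0)
bowl [365 258  47  44 603] med [ 0.4248 -0.2017  0.0422] zrange [0.0314 0.0749] ((388.0, 279.5), (43.0, 46.0), 90.0)
beads [182 227   4   3   8] med [0.5441 0.2855 0.0232] zrange [0
[... 238 characters left out ...]
high [272 210  40  51 773] med [0.5301 0.0178 0.1537] zrange [0.1385 0.1686] ((291.2772216796875, 235.01234436035156), (37.6295166015625, 49.77308654785156), 2.544804334640503)
chute high [320 231   9   6  43] med [ 0.5153 -0.0624  0.1664] zrange [0.1392 0.1732] ((324.0, 233.5), (5.0, 8.0), 90.0)
s pin [309 224  10  26 127] med [ 0.521  -0.0594  0.1478] zrange [0.1242 0.1686] ((313.755615234375, 236.4409942626953), (25.93379783630371, 4.871955871582031), 77.00537872314453)
s block [502 333  32  50 893] med [0.5473 0.3357 0.0795] zrange [0.0351 0.0997] ((517.2500610351562, 357.25), (20.871028900146484, 49.64775848388672), 18.43494987487793)
lipL [0.415  0.212  0.0002]
a [0.533  0.2047 0.0241]
```

View pics/chute_top.png

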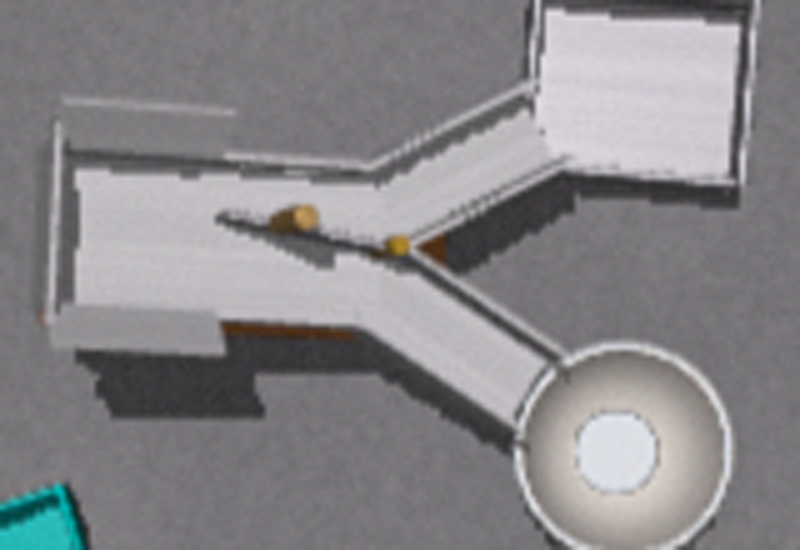

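The flap is near the middle now. In the crop its blade tip is at (220,215), the pivot cap at (398,243) and the pin top at (305,215). The plain steel tin (crop (640,95)) is rectangular and uncoloured and sits under the upper spout. The bowl is under the lower one. Next I'll compute the frames.

```bash
python3 - <<'E'
from h import *
from cell import inverse_kinematics
import pickle
np.set_printoptions(precision=4,suppress=True)
d=pickle.load(open("c0.pkl","rb"));c=d["top"];P=cloud(c)
px=lambda u,v:(265+u/5,190+v/5)
L=lambda u,v,z:on_plane(c,px(u,v),z)[0]
cap=L(398,243,.12);pin=L(308,215,.173)
print("cap",cap,"pin",pin)
# rims: heights from cloud (max nearby)
for n,(u,v) in dict(rimUL=(65,100),rimUR=(235,112),rimLL=(50,350),rimLR=(225,355),backU=(58,125),backL=(48,320),wUL=(225,155),wUR=(370,165),wLL=(220,322),wLR=(360,328)).items():
    x,y=map(round,px(u,v));z=P[y-1:y+2,x-1:x+2,2].max();print(n,z,L(u,v,z))
# tin, bowl centres from rims
for n,(u,v,z) in dict(tin=(393,207,.045),bowl=(389.5,280.5,.045)).items(): print(n,on_plane(c,(u,v),z)[0])
m=(P[...,2]>.012);k=np.zeros(m.shape,np.uint8);k[200:285,172:230]=m[200:285,172:230]
q=P[(k>0)];print("pan",cv2.minAreaRect(q[:,:2].astype(np.float32)),len(q))
b=P[218:248,146:168].reshape(-1,3);b=b[b[:,2]>.085];print("block",cv2.minAreaRect(b[:,:2].astype(np.float32)),np.median(b,0),on_plane(c,(155.8,232.7),.099))
# pan: edges
print("padc",on_plane(c,cv2.boxPoints(((190.3,242.5),(83,62),8.13)),.005), on_plane(c,(190.3,242.5),.005))
s=d["scene"];Ps=cloud(s)
hs=cv2.cvtColor(s["image"],cv2.COLOR_BGR2HSV);w=(hs[...,0]<25)&(hs[...,1]>80)&(Ps[...,2]>.09)
w[:,:490]=0;w[:320]=0;w[395:]=0
print("s block top",np.median(Ps[w],0),w.sum(), cv2.minAreaRect(Ps[w][:,:2].astype(np.float32)))
cr=c["image"][200:285,140:245];cv2.imwrite("pics/shovel_top.png",cv2.resize(cr,None,fx=7,fy=7,interpolation=cv2.INTER_CUBIC)[:600])
E
```

```text
cap [ 0.5062 -0.109   0.12  ] pin [ 0.5153 -0.0681  0.173 ]
rimUL 0.1758682044099389 [0.5673 0.039  0.1759]
rimUR 0.15504603594478295 [ 0.5635 -0.0357  0.155 ]
rimLL 0.17140158326142263 [0.4567 0.0466 0.1714]
rimLR 0.1473561684006175 [ 0.4546 -0.03    0.1474]
backU 0.16686282608269587 [0.5572 0.0429 0.1669]
backL 0.16788893407367822 [0.4702 0.0477 0.1679]
wUL 0.14528606579727832 [ 0.5451 -0.0307  0.1453]
wUR 0.116760411479506 [ 0.5426 -0.0966  0.1168]
wLL 0.13880676862097285 [ 0.4699 -0.0276  0.1388]
wLR 0.11290813401253019 [ 0.4676 -0.0912  0.1129]
tin [ 0.5872 -0.2292  0.045 ]
bowl [ 0.4092 -0.2177  0.045 ]
pan ((0.49502336978912354, 0.11783343553543091), (0.4057713449001312, 0.1401175707578659), 84.29812622070312) 1049
block ((0.4787508547306061, 0.13290691375732422), (0.44269436597824097, 0.045595452189445496), 76.56645965576172) [0.5261 0.3332 0.0973] [[0.5263 0.3327 0.099 ]]
padc [[0.4481 0.3864 0.005 ]
 [0.6016 0.3657 0.005 ]
 [0.5697 0.1592 0.005 ]
 [0.417  0.1811 0.005 ]] [[0.5088 0.2728 0.005 ]]
s block top [0.535  0.3354 0.0983] 345 ((0.867991030216217, 0.3484562337398529), (0.7218891382217407, 0.029638994485139847), 2.384408473968506)
```

View pics/shovel_top.png

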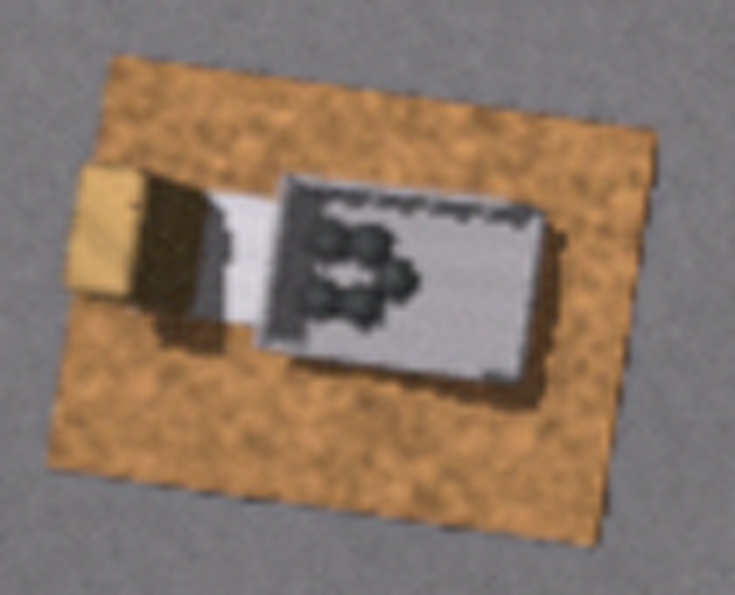

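Shovel crop: the block top is centred at (106,231), the lip at (531,295) and the pad at (354,299), with all five beads at the back of the pan. Before moving I'll check that every planned pose is reachable.

```bash
cat > plan.py <<'E'
from h import *
import pickle
c=pickle.load(open("c0.pkl","rb"))["top"]
w=lambda u,v,z:on_plane(c,(140+u/7,200+v/7),z)[0]
block,lip,padc=w(106.5,231,.099),w(531,295,.037),w(353.8,299,.005)
f0=lip-block;f0[2]=0;D0=np.linalg.norm(f0);f0/=D0
grip=np.r_[block[:2],.070]
base=grip+.061*f0
th=np.radians(3.2);down=np.array([-np.sin(th),-np.cos(th),0]);cy=np.array([np.cos(th),-np.sin(th),0])
hop=np.array([.511,.011,.157])
Z=np.array([0,0,1.])
def rot_for(yax):            # tool pointing down, closing along yax
    z=-Z;x=np.cross(yax,z);return R.from_matrix(np.c_[x,yax,z])
def shovel(gr,f,tip=0,sg=1): # TCP pose holding the shovel with scoop_grip at gr
    q=R.from_rotvec(np.cross(Z,f)*tip)*rot_for(sg*f)
    return gr+.019*q.apply([0,0,1]),q.as_rotvec()
def shovel_lip(lp,f,tip,sg=1):
    off=R.from_rotvec(np.cross(Z,f)*tip).apply(.134*f-.033*Z)
    return shovel(lp-off,f,tip,sg)
E
python3 - <<'E'
from plan import *
from cell import inverse_kinematics as ik
np.set_printoptions(precision=3,suppress=True)
print("D",D0,"block",block,"lip",lip,"pad",padc,"f",f0,"base-pad",base-padc)
for sg in(1,-1):
    print("flap",ik([.515,-.066,.157],rot_for(sg*cy).as_rotvec()))
    print("grasp",ik(*shovel(grip,f0,0,sg)))
    for t in(0,20,35,50,55): print(t,shovel_lip(hop+[0,0,.04],down,np.radians(t),sg)[0],ik(*shovel_lip(hop+[0,0,.04],down,np.radians(t),sg)))
E
```

```text
D 0.13251830092161643 block [0.526 0.334 0.099] lip [0.507 0.203 0.037] pad [0.508 0.272 0.005] f [-0.142 -0.99   0.   ] base-pad [0.009 0.001 0.065]
flap [-0.175  0.001  1.982 -0.     1.159 -0.12 ]
grasp [ 0.526  0.296  1.855 -0.     0.991  2.239]
0 [0.518 0.145 0.211] [ 0.226 -0.002  1.883  0.     1.261  1.853]
20 [0.518 0.132 0.256] [-0.044 -0.07   1.908  0.361  1.316  1.489]
35 [0.517 0.113 0.285] [-0.252 -0.051  1.92   0.604  1.437  1.241]
50 [0.515 0.086 0.309] [-0.433  0.026  1.925  0.793  1.594  1.042]
55 [0.515 0.076 0.315] [-0.484  0.062  1.926  0.844  1.65   0.987]
flap None
grasp [ 0.526  0.296  1.855 -0.     0.991 -0.902]
0 [0.518 0.145 0.211] [ 0.226 -0.002  1.883  0.     1.261 -1.289]
20 [0.518 0.132 0.256] [-0.044 -0.07   1.908  0.361  1.316 -1.653]
35 [0.517 0.113 0.285] [-0.252 -0.051  1.92   0.604  1.437 -1.901]
50 [0.515 0.086 0.309] [-0.433  0.026  1.925  0.793  1.594 -2.1  ]
55 [0.515 0.076 0.315] [-0.484  0.062  1.926  0.844  1.65  -2.155]
```

```bash
cat > flap.py <<'E'
from plan import *
from cell import manip
def push(x_end,dirn,lim=6.,W=.04):
    """straddle the pin, already lowered; step along chute y until the stop is felt"""
    s0=manip.state();p=np.array(s0["tool_pos"]);f0=np.array(s0["contact_force"]);x0=p[0]
    n=0
    while n<22:
        p=p+dirn*cy*.003;n+=1
        manip.move_linear(p,rate=.03 if abs(x_end-p[0])<.012 else .06)
        F=(np.array(manip.state()["contact_force"])-f0)@cy
        print(round(p[0],4),round(F,2),end="; ")
        if abs(F)>lim: break
        if dirn*(p[0]-x_end)>.010: break
    print()
E
python3 - <<'E'
from flap import *
from cell import cams
q=rot_for(cy).as_rotvec()
manip.set_gripper(.040,20)
p=manip.state()["tool_pos"];manip.move_linear([p[0],p[1],.27],rate=.2)
manip.move_pose([.515,-.066,.24],q)
print(manip.state()["clock"],manip.state()["tool_pos"])
st=manip.state();c=cams.capture("wrist");cv2.imwrite("pics/w1.png",c["image"]);pickle.dump((st,c),open("w1.pkl","wb"))
print(project(c,[[.5142,-.0637,.157],[.511,.011,.157],[.5055,-.105,.1]],st))
E
```

```text
3.6833 [ 0.5151771  -0.0668296   0.24006679]
[[316.53492398 227.64051809]
 [306.07550624 128.54933168]
 [310.52014148 255.81263874]]
```

View pics/w1.png

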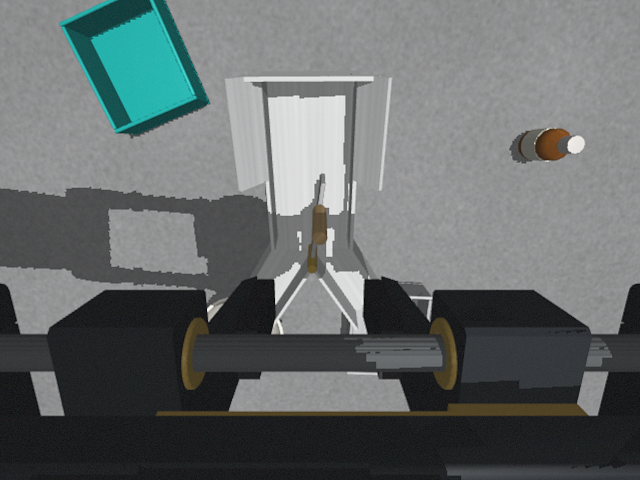

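The wrist view agrees with the model: the pin is at about (319,225) against a predicted (317,228), and the hopper centre is at about (307,130). I'll lower over the pin and push it towards −X.

```bash
python3 - <<'E'
from flap import *
from cell import cams
manip.move_linear([.516,-.066,.157],rate=.12)
print(manip.state()["contact_force"])
push(.472,-1)
p=manip.state()["tool_pos"];print(p,manip.state()["contact_force"],manip.state()["clock"])
manip.move_linear(p+cy*.012,rate=.08)
manip.move_linear(np.r_[(p+cy*.012)[:2],.26],rate=.2)
c=cams.capture("top");P=cloud(c);cv2.imwrite("pics/t2.png",cv2.resize(c["image"][200:270,265:365],None,fx=6,fy=6,interpolation=cv2.INTER_CUBIC))
s=cams.capture("scene");cv2.imwrite("pics/s2.png",cv2.resize(s["image"][200:300,230:400],None,fx=4.5,fy=4.5,interpolation=cv2.INTER_CUBIC))
pickle.dump(s,open("s2.pkl","wb"))
P=cloud(s);hs=cv2.cvtColor(s["image"],cv2.COLOR_BGR2HSV);m=(hs[...,0]<25)&(hs[...,1]>80)&(P[...,2]>.12);m[:215]=0;m[260:]=0;m[:,:280]=0;m[:,340:]=0
print("pin",np.median(P[m],0),m.sum())
E
```

```text
[-0.17635843 -0.3006976   0.51270818]
0.5136 -0.56; 0.5106 1.57; 0.5076 -0.19; 0.5046 0.11; 0.5016 0.79; 0.4986 -0.05; 0.4956 -0.38; 0.4926 0.15; 0.4896 0.59; 0.4866 -0.09; 0.4836 0.24; 0.4806 0.29; 0.4776 0.54; 0.4746 -0.8; 0.4717 0.55; 0.4687 -0.32; 0.4657 0.18; 0.4627 -1.0; 0.4597 0.66; 
[ 0.45950415 -0.06294733  0.15762606] [ 0.54249518  0.80182884 -0.57640131] 9.325
pin [ 0.52033821 -0.05866329  0.147626  ] 121
```

View pics/s2.png

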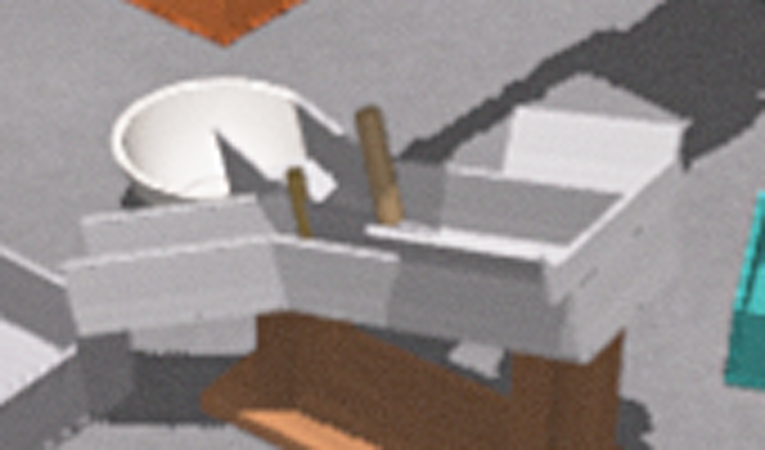

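```bash
python3 - <<'E'
from flap import *
st=manip.state();print(st["gripper_width"],st["tool_pos"],R.from_rotvec(st["tcp_rot"]).as_matrix())
s=pickle.load(open("s2.pkl","rb"));P=cloud(s)
# pin in s2 crop: top (368,112), base (388,215); scale 4.5 off (230,200)
t=pickle.load(open("c0.pkl","rb"))["top"]
K=lambda u,v:(230+u/4.5,200+v/4.5)
for uv in(K(368,112),K(378,165),K(388,212),K(295,172)):
    x,y=map(round,uv);print(uv,P[y,x],P[y-1:y+2,x-1:x+2,2].ravel())
def tri(c1,u1,c2,u2):
    (R1,a),(R2,b)=pose(c1),pose(c2);v=(slopes(c1,u1)@R1.T)[0];w=(slopes(c2,u2)@R2.T)[0]
    k=np.linalg.lstsq(np.c_[v,-w],b-a,rcond=None)[0];p,q=a+k[0]*v,b+k[1]*w;return (p+q)/2,np.linalg.norm(p-q)
print("pin top",tri(s,K(368,112),t,(326.4,233)),"cap",tri(s,K(295,172),t,(344.6,238.6)))
E
```

```text
0.039745156970965256 [ 0.4701704  -0.06337593  0.25785698] [[ 5.58016681e-02  9.98435640e-01 -3.52800211e-03]
 [ 9.98441775e-01 -5.57997488e-02  6.40206655e-04]
 [ 4.42343510e-04 -3.55822928e-03 -9.99993572e-01]]
(311.77777777777777, 224.88888888888889) [ 0.51725763 -0.06569304  0.16867235] [0.16731207 0.16843419 0.16950225 0.16786702 0.16867235 0.170062
 0.16868355 0.16682099 0.16854027]
(314.0, 236.66666666666666) [ 0.52111813 -0.05861922  0.14704525] [0.147626   0.15004543 0.14816107 0.71163209 0.14704525 0.1476917
 0.14388737 0.14481954 0.14534823]
(316.22222222222223, 247.11111111111111) [ 0.52118412 -0.05388091  0.12643669] [0.12922318 0.12828382 0.1285154  0.12681103 0.12643669 0.12785813
 0.12259242 0.12420948 0.12512929]
(295.55555555555554, 238.22222222222223) [ 0.50530005 -0.10914474  0.11687303] [0.11723666 0.11748691 0.11884132 0.11777946 0.11687303 0.11755316
 0.11851654 0.11771317 0.11654263]
pin top (array([ 0.51560094, -0.06747345,  0.16739763]), np.float64(0.0004471428825245667)) cap (array([ 0.50648442, -0.10921269,  0.11699448]), np.float64(0.0002807528551627557))
```

View pics/t2.png

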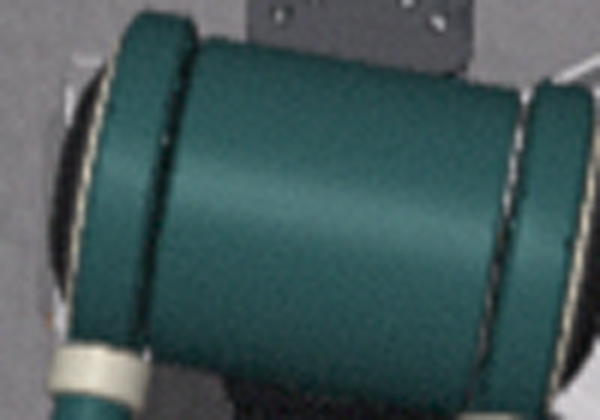

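```bash
python3 - <<'E'
from flap import *
from cell import cams
np.set_printoptions(precision=4,suppress=True)
s=pickle.load(open("s2.pkl","rb"));print("tcp px scene",project(s,[.4702,-.0634,.258]))
P=cloud(s);q=P[(abs(P[...,0]-.47)<.08)&(abs(P[...,1]+.063)<.03)&(P[...,2]>.19)&(P[...,2]<.36)]
print(len(q),q.min(0) if len(q) else 0)
for x in np.arange(.40,.55,.01):
    k=q[abs(q[:,0]-x)<.005]
    if len(k):print(round(x,3),len(k),k.min(0),k.max(0))
st=manip.state();c=cams.capture("wrist");Pw=cloud(c,st);Q=R.from_rotvec(st["tcp_rot"]).as_matrix()
t=(Pw-st["tool_pos"])@Q   # tool coords
k=t[(c["z_map"]>0)&(abs(t[...,0])<.03)&(abs(t[...,1])<.08)&(t[...,2]<.015)&(t[...,2]>-.08)]
print(len(k))
for y in np.arange(-.06,.061,.006):
    m=k[abs(k[:,1]-y)<.003]
    if len(m):print(round(y,3),len(m),"x",m[:,0].min(),m[:,0].max(),"z",m[:,2].min(),m[:,2].max())
cv2.imwrite("pics/w3.png",c["image"])
Ht=Pw[(abs(Pw[...,0]-.515)<.04)&(abs(Pw[...,1]+.066)<.03)&(Pw[...,2]>.145)&(Pw[...,2]<.2)];print("pin by wrist",len(Ht),np.median(Ht,0) if len(Ht) else 0)
E
```

```text
tcp px scene [[327.7149 171.4832]]
754 [ 0.3931 -0.0764  0.2946]
0.43 5 [ 0.4304 -0.0519  0.3472] [ 0.435  -0.0476  0.3561]
0.44 139 [ 0.4353 -0.0718  0.2967] [ 0.4448 -0.0466  0.3598]
0.45 260 [ 0.4451 -0.071   0.2957] [ 0.4548 -0.0488  0.3597]
0.49 30 [ 0.49   -0.0571  0.2947] [ 0.4944 -0.054   0.3398]
0.5 125 [ 0.4951 -0.0764  0.2946] [ 0.505  -0.0528  0.3516]
0.51 190 [ 0.505  -0.0751  0.2998] [ 0.5124 -0.052   0.3564]
0.52 4 [ 0.5154 -0.053   0.3561] [ 0.5191 -0.0516  0.3578]
4652
-0.036 168 x 0.009009497142448997 0.010492574452103234 z -0.07996470368361172 -0.04831482182909406
-0.03 745 x 0.007490232570877244 0.010640548545699798 z -0.07989848351631593 -0.03862799032886084
-0.024 743 x -0.000767053334140167 0.010227131041406034 z -0.07999043128740113 -0.038776073727295954
-0.018 667 x -0.010108414013729024 0.009008511888558814 z -0.07999493377275368 -0.03720111641656332
0.018 350 x -0.010337063692574068 0.00861189020002776 z -0.07992153417143608 -0.037638426909844126
0.024 912 x -0.005824493178865005 0.00916259387951611 z -0.07999188869693609 -0.0385470103369866
0.03 785 x 0.007395002037658189 0.010417386771084348 z -0.07997301843914281 -0.038229363085356606
0.036 282 x 0.008968679278138245 0.010741362185582977 z -0.0799310207639113 -0.04409770878225661
pin by wrist 354 [ 0.5149 -0.0639  0.1667]
```

View pics/w3.png

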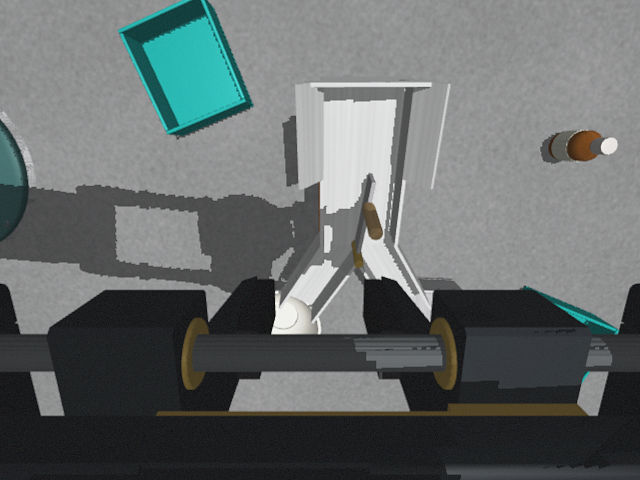

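Both cameras put the fingertips about 38 mm above the reported TCP at a 40 mm opening, so the fingers passed over the pin. I'll check whether that offset changes with the opening.

```bash
python3 - <<'E'
from flap import *
from cell import cams
np.set_printoptions(precision=4,suppress=True)
def tips(c):
    Rm=np.array(c["T_tool_cam"])
    h,w=c["z_map"].shape;u,v=np.meshgrid(np.arange(w),np.arange(h))
    t=(slopes(c,np.c_[u.ravel(),v.ravel()])*c["z_map"].reshape(-1,1))@Rm[:3,:3].T+Rm[:3,3]
    k=t[(c["z_map"].ravel()>0)&(abs(t[:,0])<.03)&(abs(t[:,1])<.08)&(t[:,2]<.03)&(t[:,2]>-.07)]
    for sg in(-1,1):
        m=k[sg*k[:,1]>0]
        if len(m): print(sg,"tip z",np.percentile(m[:,2],[99,100]),"inner y",np.abs(m[:,1]).min(),"x",m[:,0].min(),m[:,0].max())
tips(pickle.load(open("c0.pkl","rb"))["wrist"])
for w in(.0,.04):
    manip.set_gripper(w,10);print(w,manip.state()["gripper_width"]);tips(cams.capture("wrist"))
    s=cams.capture("scene");P=cloud(s);p=manip.state()["tool_pos"];q=P[(abs(P[...,0]-p[0])<.08)&(abs(P[...,1]-p[1])<.03)&(P[...,2]>.19)&(P[...,2]<.36)];print("scene tip dz",np.percentile(q[:,2],1)-p[2])
print(manip.state()["clock"])
E
```

```text
-1 tip z [-0.0392 -0.038 ] inner y 0.04272989370426674 x -0.00910789516559704 0.011532493320008406
1 tip z [-0.0391 -0.0378] inner y 0.04420960708407691 x -0.009036224314443564 0.011485442622531108
0.0 0.0004363082045850289
-1 tip z [-0.0395 -0.0385] inner y 4.988152401252943e-05 x -0.0018616971071459404 0.010640789487211186
1 tip z [-0.0398 -0.0387] inner y 0.001113359202595383 x -0.001971203091495094 0.010526362101476061
scene tip dz 0.037983162710126916
0.04 0.04031294059911192
-1 tip z [-0.0394 -0.0374] inner y 0.019170905113934187 x -0.010509648190674667 0.010542740946730057
1 tip z [-0.0393 -0.038 ] inner y 0.02029423588987498 x -0.009789994148209871 0.010619885779482877
scene tip dz 0.03741496719695209
12.0583
```

The offset is a constant 38 mm along the tool axis and both cameras agree, so the real fingertips sit 38 mm behind the reported TCP. I'll correct for it in the plan and redo the push.

```bash
sed -i 's/gr+.019\*q/gr+(.019+OFF)*q/; s/^Z=np/OFF=.038\nZ=np/' plan.py; python3 - <<'E'
from flap import *
from cell import cams
np.set_printoptions(precision=4,suppress=True)
manip.move_linear([.516,-.066,.23],rate=.15)
manip.move_linear([.516,-.066,.152-OFF],rate=.12)
print(manip.state()["contact_force"])
push(.472,-1)
p=manip.state()["tool_pos"];print(p,manip.state()["contact_force"],manip.state()["clock"])
manip.move_linear(p+cy*.008,rate=.08)
manip.move_linear(np.r_[(p+cy*.008)[:2],.26],rate=.2)
st=manip.state();c=cams.capture("wrist");P=cloud(c,st)
q=P[(abs(P[...,0]-.50)<.05)&(abs(P[...,1]+.066)<.03)&(P[...,2]>.15)&(P[...,2]<.19)];print("pin",len(q),np.median(q,0),manip.state()["clock"])
E
```

```text
[0.9172 0.1892 0.5581]
0.5138 -0.71; 0.5108 -2.03; 0.5078 -0.77; 0.5048 -0.59; 0.5018 -0.06; 0.4988 -1.3; 0.4958 -0.13; 0.4928 -0.69; 0.4898 -0.14; 0.4869 -1.58; 0.4839 0.41; 0.4809 -1.47; 0.4779 -0.61; 0.4749 -0.17; 0.4719 -0.23; 0.4689 10.37; 
[ 0.4717 -0.0638  0.1152] [11.2182 -1.3768 -8.4217] 17.6833
pin 287 [ 0.486  -0.0673  0.1673] 18.8917
```

The stop was felt at 10 N and the pin is now at x = 0.486, 22 mm past centre, so the flap is fully over. Next is the shovel. I'll hover above it, check the block by wrist depth, then grasp.

```bash
python3 - <<'E'
from flap import *
from cell import cams
np.set_printoptions(precision=4,suppress=True)
pos,rv=shovel(grip,f0,0,-1)
manip.set_gripper(.044,25)
manip.move_pose(pos+[0,0,.17],rv)
st=manip.state();c=cams.capture("wrist");P=cloud(c,st)
m=(abs(P[...,0]-grip[0])<.05)&(abs(P[...,1]-grip[1])<.05)&(P[...,2]>.088)&(P[...,2]<.11)
q=P[m];r=cv2.minAreaRect(q[:,:2].astype(np.float32));print("block",r,len(q),np.median(q[:,2]),"plan",grip,"yaw f",np.degrees(np.arctan2(f0[1],f0[0])))
print(st["clock"],st["tool_pos"],pos)
E
```

```text
block ((0.527577817440033, 0.3338609039783478), (0.023892749100923538, 0.04522618651390076), 81.1733627319336) 1646 0.0988368918829736 plan [0.5257 0.3341 0.07  ] yaw f -98.15403238472024
20.675 [0.5262 0.3332 0.1834] [0.5257 0.3341 0.013 ]
```

```bash
cat >> plan.py <<'E'
yaw=np.radians(-98.8);f0=np.array([np.cos(yaw),np.sin(yaw),0]);grip=np.array([.5275,.3339,.070]);base=grip+.061*f0
E
python3 - <<'E'
from flap import *
from cell import cams,inverse_kinematics as ik
np.set_printoptions(precision=4,suppress=True)
rad=np.radians
P0=shovel_lip(hop+[0,0,.065],down,0,-1)
for t in(0,20,35,50): assert ik(*shovel_lip(hop+[0,0,.04],down,rad(t),-1)) is not None
pos,rv=shovel(grip,f0,0,-1)
manip.move_linear(pos+[0,0,.03],rate=.15,rot=rv)
manip.move_linear(pos,rate=.06)
print(manip.state()["tool_pos"]-pos,manip.state()["contact_force"])
manip.set_gripper(0,40);s=manip.state();print(s["gripper_width"],s["grasp_force"],s["tool_pos"]-pos)
manip.move_linear(pos+[0,0,.02],rate=.05);s=manip.state();print(s["gripper_width"],s["grasp_force"],s["contact_force"],s["moment"])
manip.move_linear(pos+[0,0,.19],rate=.12)
st=manip.state();c=cams.capture("scene");cv2.imwrite("pics/s4.png",c["image"]);print(st["clock"],st["gripper_width"])
manip.move_linear(P0[0],rate=.12,rot=P0[1])
st=manip.state();print(st["clock"],st["tool_pos"]-P0[0],st["gripper_width"],st["contact_force"],st["moment"])
s=cams.capture("scene");pickle.dump(s,open("s5.pkl","wb"));cv2.imwrite("pics/s5.png",s["image"])
E
```

```text
[-0.0002 -0.0001 -0.0004] [0.7212 0.1636 0.1282]
0.023542883200742642 39.99836767092347 [0.0004 0.0003 0.0005]
0.023855596550483662 39.99822358600795 [ 0.9071  0.0473 -3.7884] [ 0.1175 -0.1609 -0.0033]
25.0083 0.023665718443327488
26.7833 [0.     0.0005 0.    ] 0.02415510593643786 [-0.1778  0.637  -3.4464] [ 0.1561 -0.1391 -0.0271]
```

View pics/s5.png

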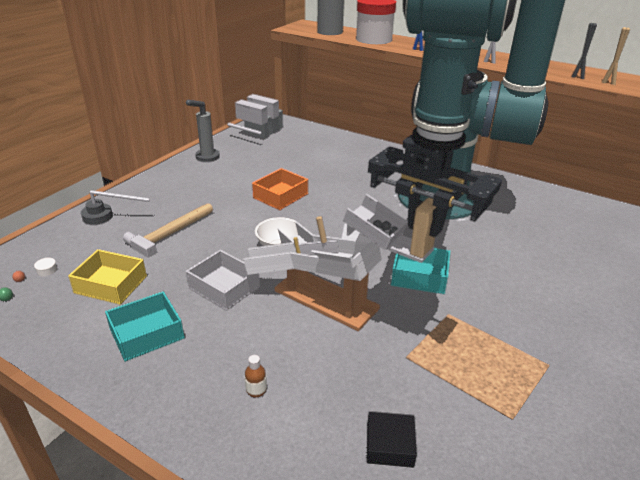

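The shovel is held level with its beads in the pan, and the lip is over the hopper at about (350,225). Pouring now.

```bash
python3 - <<'E'
from flap import *
from cell import cams
np.set_printoptions(precision=4,suppress=True)
for t,h in((15,.055),(25,.048),(33,.043),(42,.038),(52,.036)):
    p,r=shovel_lip(hop+[0,0,h],down,np.radians(t),-1)
    manip.move_linear(p,rate=.05,rot=r)
    s=manip.state();print(t,s["clock"],s["gripper_width"],s["contact_force"])
manip.dwell(1.2)
c=cams.capture("scene");im=c["image"];cv2.imwrite("pics/s6.png",cv2.resize(im[170:310,180:400],None,fx=3.5,fy=3.5,interpolation=cv2.INTER_CUBIC))
t=cams.capture("top");cv2.imwrite("pics/t6.png",t["image"])
def dark(im,x0,y0,x1,y1):
    g=im[y0:y1,x0:x1].max(2);N,l,s,ce=cv2.connectedComponentsWithStats((g<70).astype(np.uint8));return [(s[i].tolist()) for i in range(1,N) if s[i,4]>5]
print("scene tin",dark(im,187,252,258,305),"top tin",dark(t["image"],368,184,420,232))
E
```

```text
15 27.4917 0.023848220821238546 [-0.3115  0.2559 -2.736 ]
25 27.9833 0.02417391241118609 [ 0.4947  0.1681 -3.2003]
33 28.4167 0.023710694844610983 [ 0.7172 -0.2127 -2.5265]
42 28.9083 0.023585212862558904 [ 0.2971  0.0616 -2.8998]
52 29.5 0.023851689346209577 [ 0.9616  0.5555 -3.0233]
scene tin [[33, 15, 4, 3, 6], [27, 30, 5, 2, 6], [35, 30, 5, 2, 6]] top tin [[0, 3, 29, 30, 643], [35, 6, 17, 41, 280], [27, 33, 6, 5, 17], [12, 37, 16, 11, 94]]
```

View pics/s6.png

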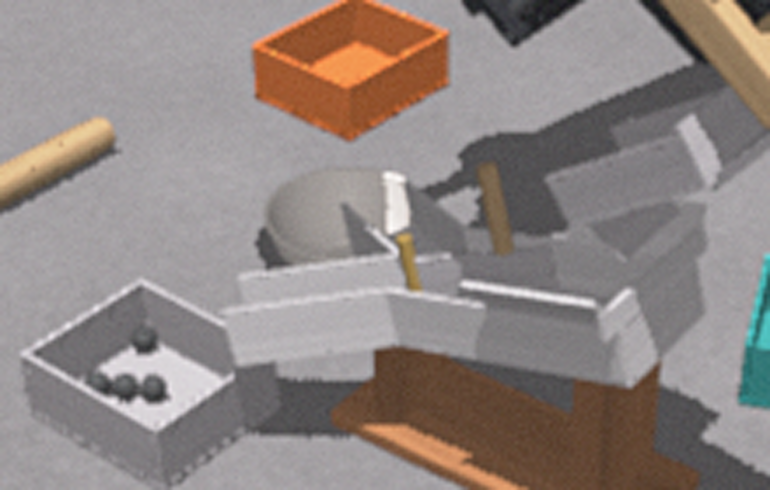

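Four beads are visible in the tin, at crop (145,338), (100,382), (124,386) and (153,387). The fifth may be hidden behind the near wall. I'll tip a bit further, then level out, back off and count from above numerically.

```bash
python3 - <<'E'
from flap import *
from cell import cams
np.set_printoptions(precision=4,suppress=True)
p,r=shovel_lip(hop+[0,0,.040],down,np.radians(60),-1)
manip.move_linear(p,rate=.06,rot=r);manip.dwell(.4)
for t,h in((40,.05),(15,.06)):
    p,r=shovel_lip(hop+[0,0,h]-.02*down,down,np.radians(t),-1);manip.move_linear(p,rate=.12,rot=r)
p,r=shovel_lip(hop+[0,0,.075]-.15*down,down,0,-1);manip.move_linear(p,rate=.15,rot=r)
print(manip.state()["clock"])
t=cams.capture("top");s=cams.capture("scene");pickle.dump((t,s),open("c7.pkl","wb"))
def dark(c,x0,y0,x1,y1):
    P=cloud(c);g=c["image"].max(2).copy();k=np.zeros(g.shape,np.uint8);k[y0:y1,x0:x1]=g[y0:y1,x0:x1]<72
    N,l,st,ce=cv2.connectedComponentsWithStats(k)
    for i in range(1,N):
        if st[i,4]>5: print(st[i],P[l==i].mean(0))
print("top tin");dark(t,372,187,415,227)
print("top chute");dark(t,276,215,372,285)
E
```

```text
33.9417
top tin
[378 188  37   4  55] [ 0.6329 -0.2386  0.0221]
[406 197   8   6  18] [ 0.6101 -0.2753  0.0163]
[391 202  16  11  41] [ 0.5897 -0.2469  0.0164]
[406 221   2   4   6] [ 0.5509 -0.2647  0.0173]
[409 221   3   4  10] [ 0.551  -0.2737  0.0165]
[374 225  19   2  25] [ 0.5448 -0.2042  0.0125]
top chute
[354 228  18  16 149] [ 0.5209 -0.1568 -0.0007]
[281 257  86  23 640] [ 0.449  -0.0377  0.0091]
```

```bash
python3 - <<'E'
from h import *
import pickle
t,s=pickle.load(open("c7.pkl","rb"))
g=t["image"].max(2)[185:229,370:418]//26
print("\n".join("".join("0123456789"[v] for v in r) for r in g))
print("scene tin")
g=s["image"].max(2)[250:308,186:260]//26
print("\n".join("".join("0123456789"[v] for v in r) for r in g))
E
```

```text
556566655655665555455555555555555554444444555555
447567777777776666555555555554554455444444555555
548532333333435677777777766665555555555544454555
548422322222222233233333456777777777666655555564
538433443322222222222122222332333344556777776584
438433333333333333222222222222222222223333333484
438455553333333333333333333332222222222222222475
238488885555555553333333333333333333333323332575
238488888888888885555555555555555555333333322575
247488888888888888888888888888888888554334523665
257488888888888888888888888888888888875335743755
367488888888888888888888888888888888842233534865
365488888888888888888888888888888888622332224855
385488888888888888888888888888888888722332224954
485488888888888888888888888888888888732222223844
484588888888888888888888888888888876622222423844
384888888888888888888888888888887533323545624844
384888888888888888888888888888885323235888634744
384888888888888888888888888886684233225888524744
374888888888888888888888888533352222236888524754
475888888888888888888888886323222222237888425755
687888888888888888888888884223323422248888436655
7758888888888888888886
[... 4715 characters left out ...]
4444455455666666666666666
66666666666666666666555545454444544444454444444444444455556666666666666666
66666665666666666666655555555544544444454444444444455345666666666666666666
66666666666666666666666655555554444544454444444444555456666666666666666666
66666666666666666666666666555554444454454444444444555566666666666666666666
66666666666666666666666666655455544444444444444554566666666666666666666666
66666666666666666666666666665555555545554444444555666666666666666666666666
66666666666666666666666666666655555445554444543455666666666666666666666666
66666666666666666666666666666666545555444445554566666666666666666666666666
66666666666666666666666666666666655555555445445666666666666666666666666666
```

From above there are five dark disks in the tin, at about (409,199), (404,203), (399,208), (393,210) and (408,222), so all five beads are in. Next I'll return the shovel to its original spot.

```bash
python3 - <<'E'
from flap import *
from cell import cams
np.set_printoptions(precision=4,suppress=True)
pos,rv=shovel(grip,f0,0,-1)
manip.move_linear(pos+[0,0,.17],rate=.15,rot=rv)
manip.move_linear(pos+[0,0,.012],rate=.12)
z=.010
while z>-.004:
    z-=.002;manip.move_linear(pos+[0,0,z],rate=.03);F=manip.state()["contact_force"][2];print(round(z,3),round(F,2),end="; ")
    if F>1.0: break
manip.set_gripper(.044,10);manip.dwell(.2)
s=manip.state();print(s["contact_force"],s["gripper_width"],s["clock"])
manip.move_linear(pos+[0,0,.17],rate=.15)
st=manip.state();c=cams.capture("wrist");P=cloud(c,st);pickle.dump((st,c),open("w8.pkl","wb"))
m=(abs(P[...,0]-grip[0])<.05)&(abs(P[...,1]-grip[1])<.05)&(P[...,2]>.088)&(P[...,2]<.11);q=P[m]
print("block",cv2.minAreaRect(q[:,:2].astype(np.float32)),np.percentile(q[:,2],[10,50,90]),st["clock"])
A=np.c_[q[:,:2]-q[:,:2].mean(0),np.ones(len(q))];print("slope",np.linalg.lstsq(A,q[:,2],rcond=None)[0])
E
```

```text
0.008 -3.13; 0.006 -2.87; 0.004 -2.07; 0.002 -2.49; 0.0 -0.44; -0.002 12.1; [ 0.4081 -0.6998  0.3311] 0.04450175123797393 38.1833
block ((0.5269714593887329, 0.3333854079246521), (0.023833144456148148, 0.04420241713523865), 80.56364440917969) [0.0969 0.0988 0.0998] 39.4833
slope [0.0324 0.0031 0.0985]
```

The shovel stands level where it started. Now the flap goes the other way.

```bash
python3 - <<'E'
from flap import *
from cell import cams
np.set_printoptions(precision=4,suppress=True)
q=rot_for(cy).as_rotvec()
manip.move_linear(np.array(manip.state()["tool_pos"])+[0,0,.06],rate=.2)
manip.set_gripper(.040,20)
manip.move_pose([.488,-.066,.24],q)
manip.move_linear([.488,-.066,.152-OFF],rate=.12)
print(manip.state()["contact_force"])
push(.544,1)
p=np.array(manip.state()["tool_pos"]);print(p,manip.state()["contact_force"],manip.state()["clock"])
manip.move_linear(p-cy*.008,rate=.08)
manip.move_linear(np.r_[(p-cy*.008)[:2],.26],rate=.2)
st=manip.state();c=cams.capture("wrist");P=cloud(c,st)
k=P[(abs(P[...,0]-.52)<.05)&(abs(P[...,1]+.066)<.03)&(P[...,2]>.15)&(P[...,2]<.19)];print("pin",len(k),np.median(k,0),manip.state()["clock"])
s=cams.capture("scene")["image"];s0=pickle.load(open("c0.pkl","rb"))["scene"]["image"]
d=cv2.absdiff(s,s0).max(2)
for n,(x0,y0,x1,y1) in dict(tin=(187,252,258,305),shovel=(405,315,550,412),oil=(240,352,270,400),box=(362,408,420,468),mallet=(120,203,216,256)).items(): print(n,(d[y0:y1,x0:x1]>40).mean())
E
```

```text
[-0.3936 -0.0939 -0.4185]
0.4918 -0.59; 0.4948 0.2; 0.4978 1.07; 0.5008 -0.33; 0.5038 -1.17; 0.5068 -1.62; 0.5098 -0.68; 0.5128 0.06; 0.5158 -0.59; 0.5188 0.32; 0.5218 0.06; 0.5248 -0.11; 0.5278 0.08; 0.5308 0.56; 0.5337 -0.06; 0.5367 0.08; 0.5397 0.17; 0.5427 -0.41; 0.5457 -4.0; 0.5487 -12.13; 
[ 0.545  -0.0693  0.1143] [-12.5146   0.4224   6.3958] 47.9417
pin 297 [ 0.5314 -0.0695  0.1674] 49.1667
tin 0.053149083178315175
shovel 0.025311055812300035
oil 0.0
box 0.0
mallet 0.0
```

The stop was felt at 12 N and the pin is now at x = 0.531, 45 mm from its other end stop. The bystanders I compared (oil, ring box, mallet) are unchanged in the scene image. Handing in.

```bash
python3 -c "
from cell import order
print(order.close_job())"
```

```text
the job is handed in; nothing more can be done
None
```

The job is handed in: all five beads are in the tin, the shovel is upright and released on its pad, and the flap is fully over to the bowl side, in about 49 s of the 72 s allowed; the verdict was not shown.

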